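Line up drawer pulls at the lacquering fence and set the spray shields

ROBOT

A 6-joint arm with a two-finger parallel gripper is mounted at the origin on the work surface. World frame = base frame: x ahead of the robot, y to its left, z up, the work surface at z = 0. Lengths are in m, angles in rad, forces in N, time in s.
With the tool pointing down it reaches from about 0.3 to 0.85 m from the base axis. Payload 5.4 kg.
Tool frame: the origin (TCP) lies on the centre line of the jaws, within the pads' length; the fingertips stand 17 mm ahead of it and the grasp point (between the pads) lies 2 mm behind it; z points along the fingers, y is the line along which they close (so a half turn about z gives the same grasp; the last joint's range is limited). The gripper opens to 85 mm and grips with 20 to 120 N. Pads are 22 mm wide; open, the fingers measure 114 mm over their backs; the gripper's body (76 mm by 85 mm) begins 54 mm behind the grasp point. The pads swing forward as they close: fully open they stand 13 mm farther back than shut.
Start: joints at [1.135, 0.158, 1.597, -0, 1.386, -0.21], TCP at [0.129, 0.56, 0.248] pointing down, gripper open.
Joint ranges: [-2.91, 2.91], [-0.94, 2.29], [0.18, 2.7], [-1.29, 4.43], [0.17, 2.64], [-3, 3]. Speed limits (rad/s): [2.57, 2.57, 3.14, 3.14, 3.14, 3.14].

INTERFACE

Orientations are given as a unit quaternion [w, x, y, z].
In Python, from rig import observe, viewer, ctrl gives the robot as it stands.
- The arm moves only by the tool carry_out, never from a script. Its argument "deltas" is text: rows parted by semicolons, each of 5 numbers parted by spaces: the shift along the tool's x, y, z in m, then the turn about the tool's z in rad, then the opening, from 0 (shut) to 1 (fully open). In form: dx dy dz turn grip; .... A call has 1 to 10 rows; each row is the pose to reach, as a shift and turn from the pose commanded when the call began, along the tool's axes at that moment; what a row does not reach only later rows make up. A row lasts 1/8 s, in which the tool goes at most 62.5 mm and 10.7 degrees, less where a joint would pass 70% of its speed; a pose out of reach is approached as far as the arm can. A call with a gripper value outside its range is refused whole. The fingers move at their own pace and stop on an object; "newtons" is the grip in N (left out, the last holds). Time passes only in rows, so rows that repeat a pose let the fingers close. It gives the time, the measured TCP pose, the force, the opening and the grip force at its end, in the units of the state.
- observe(): the state, without advancing time (a new reading comes with each control period).
- viewer.camera(name): name is "scene" or "top" or "wrist"; returns a dict with "img" (420x560x3 uint8, red, green, blue), "vfov" (degrees; the focal length in pixels is half the picture's height over the tangent of half this angle, whatever the lens; pixels are square), "cx", "cy" (the principal point, pixels), "R" (3x3) and "t" (3): a world point X has camera coordinates R X + t; the wrist camera has in their place "mount" (4x4, takes a point from camera to tool coordinates, whose origin is the TCP and whose axes are the flange's). Camera axes: x right, y down, z forward; pixel columns grow to the right and rows downward; lengths in m; the calibration is good to about 2 mm. A picture is of the moment at which its call begins: read the wrist's pose just before it. There is no depth.
- ctrl.sign_off(): hands the job in; it is judged then, once.
The state is a dict: "clock": time; "q": joint angles; "joint_velocities": joint speeds; "tau": joint torques, N m; "ee_pos": TCP position; "tool_rot": TCP orientation; "contact_force": force on the tool from outside, world axes, zero at the start; "ft_torque": the same for the moment, N m; "opening": finger opening in m; "grasp_force": force on a finger pad.
Only numpy, scipy, OpenCV 4.12 (cv2) and the standard library are available. Lean on these libraries where they do the work, as an engineer would, in place of code of your own. Each camera call takes 0.05 s, during which the arm holds its last target. There are 200 camera calls.

TASK

Get the walnut drawer pulls ready for lacquering: slide them over the bench without lifting them into an even row, each flat and square against the front of the wooden fence and centred on a mark line, one to a mark, beginning at the red mark and skipping none. When the row stands, draw the two blue spray shields straight up out of their slotted rack and stand them end to end in the slot along the top of the fence, fully down and neither overhanging the fence; the row must still be true at the end, and the other things on the bench stay where they are.

Things in the scene. Friction and masses are not known exactly. Their poses are not given: they have to be found in the camera images.
- fence: fixed brown wooden bar 50 (x) x 340 (y) x 36 mm high, pose varies; origin centre of underside, +x away from the robot; flat front face at local x=-25 mm. Slot along the middle of its top (local x=0): 11 mm wide, 340 long, 30 deep, open ends, floor 6 mm above the bench. On a thin white sheet before it five lines square to it, 66 mm apart, repeated on its top: the +y one red, others black
- mark0 (a point): red mark, the first: the point on the bench where the centre of a pull lies when it is centred on this line and flat against the fence (fence frame: x = -70 mm, y = 132 mm, z = 0)
- mark1 (a point): black mark, number 2 from the red end: the point on the bench where the centre of a pull lies when it is centred on this line and flat against the fence (fence frame: x = -70 mm, y = 66 mm, z = 0)
- mark2 (a point): black mark, number 3 from the red end: the point on the bench where the centre of a pull lies when it is centred on this line and flat against the fence (fence frame: x = -70 mm, y = 0 mm, z = 0)
- mark3 (a point): black mark, number 4 from the red end: the point on the bench where the centre of a pull lies when it is centred on this line and flat against the fence (fence frame: x = -70 mm, y = -66 mm, z = 0)
- mark4 (a point): black mark, number 5 from the red end: the point on the bench where the centre of a pull lies when it is centred on this line and flat against the fence (fence frame: x = -70 mm, y = -132 mm, z = 0)
- pull1: dark walnut drawer pull, all alike, about 80 g, loose on the bench, may be absent: foot 90 mm (x) x 46 mm (y) x 14 mm high, on it a centred grip rib 80 mm (x) x 20 mm (y) whose top is 39 mm above the underside. Origin at the centre of the underside, z up; x along its length. The same either way round
- pull2: dark walnut drawer pull, all alike, about 80 g, loose on the bench, may be absent: foot 90 mm (x) x 46 mm (y) x 14 mm high, on it a centred grip rib 80 mm (x) x 20 mm (y) whose top is 39 mm above the underside. Origin at the centre of the underside, z up; x along its length. The same either way round
- pull3: dark walnut drawer pull, all alike, about 80 g, loose on the bench, may be absent: foot 90 mm (x) x 46 mm (y) x 14 mm high, on it a centred grip rib 80 mm (x) x 20 mm (y) whose top is 39 mm above the underside. Origin at the centre of the underside, z up; x along its length. The same either way round
- pull4: dark walnut drawer pull, all alike, about 80 g, loose on the bench, may be absent: foot 90 mm (x) x 46 mm (y) x 14 mm high, on it a centred grip rib 80 mm (x) x 20 mm (y) whose top is 39 mm above the underside. Origin at the centre of the underside, z up; x along its length. The same either way round
- pull5: dark walnut drawer pull, all alike, about 80 g, loose on the bench, may be absent: foot 90 mm (x) x 46 mm (y) x 14 mm high, on it a centred grip rib 80 mm (x) x 20 mm (y) whose top is 39 mm above the underside. Origin at the centre of the underside, z up; x along its length. The same either way round
- rack: fixed wooden slotted rack 180 mm (x) x 84 mm (y) x 55 mm high at the left or right side, origin at the centre of its underside. Three slots along its x, 10 mm wide, 45 mm deep, open at both ends and at the top (floor 10 mm above the bench); one shield stands in each outer one (local y = +24 and -24 mm), the middle one is empty
- shield1: blue rigid spray shield, one of two alike: a flat panel 150 mm (x) x 6 mm thick (y) x 120 mm high (z), 140 g, at first upright in an outer slot of the rack; origin at the centre of its lower edge. The same either way round. Let go, it leans a few degrees in a slot
- shield2: blue rigid spray shield, one of two alike: a flat panel 150 mm (x) x 6 mm thick (y) x 120 mm high (z), 140 g, at first upright in an outer slot of the rack; origin at the centre of its lower edge. The same either way round. Let go, it leans a few degrees in a slot
- tape: roll of masking tape lying flat beyond the fence, 96 mm across, 24 mm high; a bystander, to be left where it is
- screwdriver: screwdriver with a red handle lying to the right of the fence; a bystander, to be left where it is
- glue: yellow glue bottle, 60 mm across, 160 mm high, beyond the fence; a bystander, to be left where it is
- stain: amber jar, 76 mm across, 90 mm high, beyond the fence; a bystander, to be left where it is
- brush: brush lying left of the fence; a bystander, to be left where it is
- cork_block: cork sanding block 100 x 60 x 35 mm on the left, near the robot; a bystander, to be left where it is
Not all that is in view belongs to the job. Leave any white look-alike of the pull2 alone. What is shaped like the shield1 but turquoise is not meant.

How it is judged:
On the way, in this order (a step that is already met when the one before it is completed fails the run):
1. all pulls present stand in the row: each flat and square against the fence on its own mark, from the red one on without a gap ((horizontal distance between pull1 and mark0 below 0.009 m or (horizontal distance between pull1 and mark1 below 0.009 m and horizontal distance between any of pull2, pull3, pull4, pull5 and mark0 below 0.009 m) or (horizontal distance between pull1 and mark2 below 0.009 m and horizontal distance between any of pull2, pull3, pull4, pull5 and mark1 below 0.009 m) or (horizontal distance between pull1 and mark3 below 0.009 m and horizontal distance between any of pull2, pull3, pull4, pull5 and mark2 below 0.009 m) or (horizontal distance between pull1 and mark4 below 0.009 m and horizontal distance between any of pull2, pull3, pull4, pull5 and mark3 below 0.009 m)) and x of each of pull1, pull2, pull3, pull4, pull5 in the frame of fence above -0.0745 m and angle between the x axis of each of pull1, pull2, pull3, pull4, pull5 and the x axis of fence, either way round below 0.07 rad and height (world z) of each of pull1, pull2, pull3, pull4, pull5 below 0.004 m and (horizontal distance between pull2 and mark0 below 0.009 m or (horizontal distance between pull2 and mark1 below 0.009 m and horizontal distance between any of pull1, pull3, pull4, pull5 and mark0 below 0.009 m) or (horizontal distance between pull2 and mark2 below 0.009 m and horizontal distance between any of pull1, pull3, pull4, pull5 and mark1 below 0.009 m) or (horizontal distance between pull2 and mark3 below 0.009 m and horizontal distance between any of pull1, pull3, pull4, pull5 and mark2 below 0.009 m) or (horizontal distance between pull2 and mark4 below 0.009 m and horizontal distance between any of pull1, pull3, pull4, pull5 and mark3 below 0.009 m)) and (horizontal distance between pull3 and mark0 below 0.009 m or (horizontal distance between pull3 and mark1 below 0.009 m and horizontal distance between any of pull1, pull2, pull4, pull5 and mark0 below 0.009 m) or (horizontal distance between pull3 and mark2 below 0.009 m and horizontal distance between any of pull1, pull2, pull4, pull5 and mark1 below 0.009 m) or (horizontal distance between pull3 and mark3 below 0.009 m and horizontal distance between any of pull1, pull2, pull4, pull5 and mark2 below 0.009 m) or (horizontal distance between pull3 and mark4 below 0.009 m and horizontal distance between any of pull1, pull2, pull4, pull5 and mark3 below 0.009 m)) and (horizontal distance between pull4 and mark0 below 0.009 m or (horizontal distance between pull4 and mark1 below 0.009 m and horizontal distance between any of pull1, pull2, pull3, pull5 and mark0 below 0.009 m) or (horizontal distance between pull4 and mark2 below 0.009 m and horizontal distance between any of pull1, pull2, pull3, pull5 and mark1 below 0.009 m) or (horizontal distance between pull4 and mark3 below 0.009 m and horizontal distance between any of pull1, pull2, pull3, pull5 and mark2 below 0.009 m) or (horizontal distance between pull4 and mark4 below 0.009 m and horizontal distance between any of pull1, pull2, pull3, pull5 and mark3 below 0.009 m)) and (horizontal distance between pull5 and mark0 below 0.009 m or (horizontal distance between pull5 and mark1 below 0.009 m and horizontal distance between any of pull1, pull2, pull3, pull4 and mark0 below 0.009 m) or (horizontal distance between pull5 and mark2 below 0.009 m and horizontal distance between any of pull1, pull2, pull3, pull4 and mark1 below 0.009 m) or (horizontal distance between pull5 and mark3 below 0.009 m and horizontal distance between any of pull1, pull2, pull3, pull4 and mark2 below 0.009 m) or (horizontal distance between pull5 and mark4 below 0.009 m and horizontal distance between any of pull1, pull2, pull3, pull4 and mark3 below 0.009 m))), for 0.2 s.
2. both shields stand fully down in the fence's slot (z of each of shield1, shield2 in the frame of fence below 0.011 m and y of shield1 in the frame of fence between -0.097 and 0.097 m and x of shield1 in the frame of fence between -0.008 and 0.008 m and angle between each of shield1, shield2's own z axis and vertical below 0.2 rad and angle between the x axis of each of shield1, shield2 and the y axis of fence, either way round below 0.08 rad and y of shield2 in the frame of fence between -0.097 and 0.097 m and x of shield2 in the frame of fence between -0.008 and 0.008 m), for 0.2 s.
At the end, for the whole second after the job is handed in: Every pull present lies within 9 mm of a mark point, under 4.5 mm from the fence, square within 0.07 rad, marks filled from the red one without a gap; both shields stand in the fence slot, within 5 mm of its floor, upright within 0.2 rad, not overhanging the ends; all at rest (all of step 1 and all of step 2 and linear speed of each of pull1, pull2, pull3, pull4, pull5, shield1, shield2 below 0.02 m/s); the robot touches nothing.
It fails at once if a pull is lifted off the bench (its underside more than 20 mm up) (height (world z) of any of pull1, pull2, pull3, pull4, pull5 above 0.02 m).
It fails at once if a bystander is moved more than 30 mm (distance of any of tape, screwdriver, glue, stain, brush, cork_block from where it was at the start of the episode above 0.03 m).
Of pull1, pull2, pull3, pull4, pull5 only 3 to 5 are there at a start; the rules pass over those that are not, and their reading is None.
At some moment in a run one of pull1, pull2, pull3, pull4, pull5 may be knocked a few centimetres aside while the robot is not near it.
It also fails if it takes over 210 s, if anything falls off the work surface, if the arm or the gripper's body presses on something with over 40 N, if the wrist force passes 120 N, or if a joint passes its speed limit or range.

## Working session

There is one attempt and no reset: what is moved stays moved. The work goes in short steps, Python scripts to look and compute and a tool call to move; the robot and the scene stay as the last step left them, time stands still between calls to the robot, and variables do not carry over. Pictures are saved under pics/ and viewed, at most 14 in all, crops included, and the job is handed in when it is done.

Besides the shell and the picture viewer there is one more tool, called after "Call:" as a command line: name --argument value ..., lists and objects as JSON in quotes. carry_out: Moves the arm, as the interface text tells. Its arguments: {"type":"object","properties":{"deltas":{"type":"string"},"newtons":{"type":"number"}},"required":["deltas"]}

```bash
ls; mkdir -p pics
cat > h.py <<'E'
import numpy as np, cv2, math
from rig import observe, viewer, ctrl
def cam(name):
    c=viewer.camera(name); im=np.array(c["img"]); 
    H=im.shape[0]; f=H/2/math.tan(math.radians(c["vfov"])/2)
    c["K"]=np.array([[f,0,c["cx"]],[0,f,c["cy"]],[0,0,1]]); return c
def save(c,n,crop=None,s=1):
    im=c["img"][:,:,::-1]
    if crop: u0,v0,u1,v1=crop; im=im[v0:v1,u0:u1]
    cv2.imwrite("pics/"+n,cv2.resize(im,None,fx=s,fy=s,interpolation=cv2.INTER_CUBIC))
def pix2w(c,uv,z=0):
    R,t=np.array(c["R"]),np.array(c["t"]); o=-R.T@t
    d=R.T@np.linalg.inv(c["K"])@np.array([uv[0],uv[1],1.]); return o+d*(z-o[2])/d[2]
def w2pix(c,X):
    p=c["K"]@(np.array(c["R"])@np.array(X)+np.array(c["t"])); return p[:2]/p[2]
E
python3 - <<'E'
from h import *
s=observe(); print({k:np.round(v,4).tolist() for k,v in s.items()})
for n in("top","scene"):
    c=cam(n); save(c,n+"0.png",s=1.42); print(n,c["vfov"],np.round(-np.array(c["R"]).T@np.array(c["t"]),3),np.round(c["R"],3).tolist(),c["cx"],c["cy"], {k for k in c})
E
```

```text
pics
{'clock': 0.0, 'q': [1.1349, 0.1591, 1.5983, -0.0, 1.3862, -0.2101], 'joint_velocities': [-0.0023, -0.0, -0.0018, -0.0013, -0.0006, 0.0012], 'tau': [0.0004, -39.6017, -33.1423, -0.0003, 0.0086, 0.0], 'ee_pos': [0.1285, 0.5599, 0.2473], 'tool_rot': [-0.0003, 0.1127, 0.9936, -0.0009], 'contact_force': [-0.7562, 0.5296, 0.1927], 'ft_torque': [-0.0279, 0.0118, 0.0094], 'grasp_force': 0.0, 'opening': 0.0857}
top 43.430921553214205 [0.298 0.017 1.768] [[0.024, -0.999, 0.021], [-0.99, -0.027, -0.135], [0.135, -0.017, -0.991]] 274.99660166822304 205.4991970862661 {'R', 'cx', 'cy', 'img', 'K', 'vfov', 't'}
scene 51.567675154362874 [ 0.917 -0.578  1.237] [[0.865, 0.502, -0.008], [0.429, -0.747, -0.507], [-0.261, 0.435, -0.862]] 270.5597709601959 209.94762043174973 {'R', 'cx', 'cy', 'img', 'K', 'vfov', 't'}
```

View pics/top0.png

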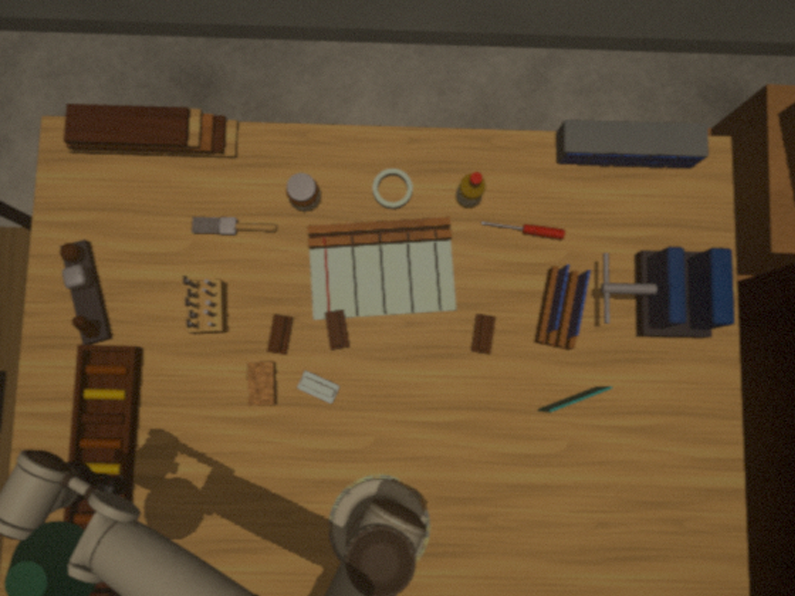

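View pics/scene0.png

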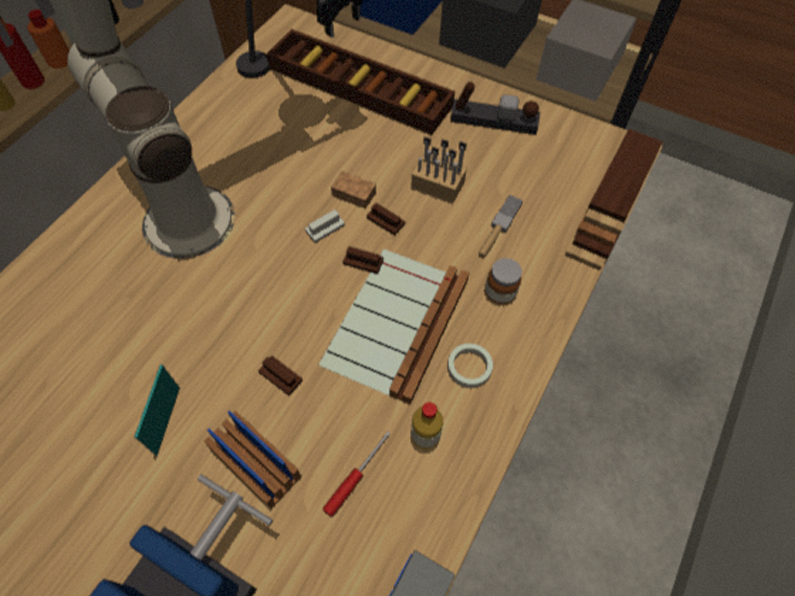

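The top picture shows three walnut pulls at displayed (280,334), (338,330), (483,334). Look-alikes are the white pull at (319,387), which I leave, and the cork at (262,383). The rack with the two blue shields is at (563,307). The turquoise panel at (575,398) is not meant. The fence is at (380,232), with its red line at the left (+y) end.

Run:
```python
from h import *
c=cam("top")
for n,p,z in [("pullA",(280,334),.02),("pullB",(338,330),.02),("pullC",(483,334),.02),("white",(319,387),.02),("cork",(262,383),.035),
 ("fenceL",(309,245),.036),("fenceR",(450,238),.036),("rack",(563,307),.055),("viseTtop",(605,255),.1),("viseTbot",(605,325),.1),("shL top",(567,267),.13),("shL bot",(551,328),.13),("shR top",(588,273),.13),("shR bot",(574,333),.13),
 ("turq",(575,398),.06),("block",(222,305),.04),("glue",(473,180),.16),("stain",(302,186),.09),("screwtip",(483,223),0)]:
    print(n,np.round(pix2w(c,np.array(p)/1.42,z)[:2],3))
w=cam("wrist"); print(w["vfov"],w["cx"],w["cy"],np.round(w["mount"],4).tolist())
```

```text
pullA [0.431 0.242]
pullB [0.444 0.107]
pullC [ 0.443 -0.232]
white [0.311 0.147]
cork [0.316 0.276]
fenceL [0.641 0.181]
fenceR [ 0.667 -0.15 ]
rack [ 0.508 -0.413]
viseTtop [ 0.624 -0.498]
viseTbot [ 0.464 -0.496]
shL top [ 0.588 -0.403]
shL bot [ 0.451 -0.367]
shR top [ 0.576 -0.45 ]
shR bot [ 0.441 -0.418]
turq [ 0.3   -0.437]
block [0.493 0.376]
glue [ 0.773 -0.188]
stain [0.768 0.197]
screwtip [ 0.714 -0.233]
62.78750630941792 281.583828106627 211.8662718290123 [[-0.0005, -0.9601, -0.2795, 0.0696], [1.0, -0.0008, 0.001, 0.0002], [-0.0012, -0.2795, 0.9601, -0.1251], [0.0, 0.0, 0.0, 1.0]]
```

```bash
cat >> h.py <<'E'
from scipy.spatial.transform import Rotation as Ro
def pose():
    s=observe(); q=s["tool_rot"]; R=Ro.from_quat([q[1],q[2],q[3],q[0]]).as_matrix()
    return np.array(s["ee_pos"]),R,s
def psi(R): return math.atan2(-R[0,1],R[1,1])
def go(x,y,z,ps):
    p,R,s=pose(); d=R.T@(np.array([x,y,z])-p); print("now",np.round(p,4),"psi",round(psi(R),4),"q",np.round(s["q"],2),"t",s["clock"],"-> %.4f %.4f %.4f turn %.4f"%(*d,psi(R)-ps))
def wcam():
    p,R,s=pose(); c=cam("wrist"); M=np.array(c["mount"]); Rc=R@M[:3,:3]; tc=p+R@M[:3,3]
    c["R"]=Rc.T; c["t"]=-Rc.T@tc; return c
E
python3 -c "
from h import *; go(.42,.0,.33,0)"
```

```text
now [0.1286 0.5601 0.2477] psi -0.2258 q [ 1.13  0.16  1.6  -0.    1.39 -0.21] t 0.2 -> -0.4094 -0.4807 -0.0818 turn -0.2258
```

Call:
carry_out --deltas "-0.05 -0.03 -0.08 -0.05 1;-0.13 -0.15 -0.08 -0.22 1;-0.41 -0.48 -0.082 -0.226 1;-0.41 -0.48 -0.082 -0.226 1;-0.41 -0.48 -0.082 -0.226 1;-0.41 -0.48 -0.082 -0.226 1;-0.41 -0.48 -0.082 -0.226 1;-0.41 -0.48 -0.082 -0.226 1;-0.41 -0.48 -0.082 -0.226 1;-0.41 -0.48 -0.082 -0.226 1"

```text
clock: 1.45
ee_pos: [0.4054, 0.0304, 0.3291]
tool_rot: [0.0, 0.0, 1.0, 0.0]
contact_force: [0.4, 1.2, -0.7]
opening: 0.0854
grasp_force: 0.0
```

Call:
carry_out --deltas "0 0 0 0 1;0 0 0 0 1;0 0 0 0 1;0 0 0 0 1"

```text
clock: 1.95
ee_pos: [0.4046, 0.0335, 0.329]
tool_rot: [0.0, -0.001, 1.0, 0.0]
contact_force: [0.3, -0.1, 0.1]
opening: 0.0858
grasp_force: 0.0
```

```bash
python3 -c "
from h import *
go(.42,0,.33,0)
c=wcam(); save(c,'w1.png',s=1.42)
import pickle; pickle.dump({k:np.array(c[k]) for k in ('img','K','R','t')},open('w1.pkl','wb'))"
```

```text
now [0.4046 0.0335 0.329 ] psi 0.0026 q [-0.22 -0.35  1.91  0.    1.58 -1.79] t 1.95 -> -0.0153 -0.0336 -0.0010 turn 0.0026
```

View pics/w1.png

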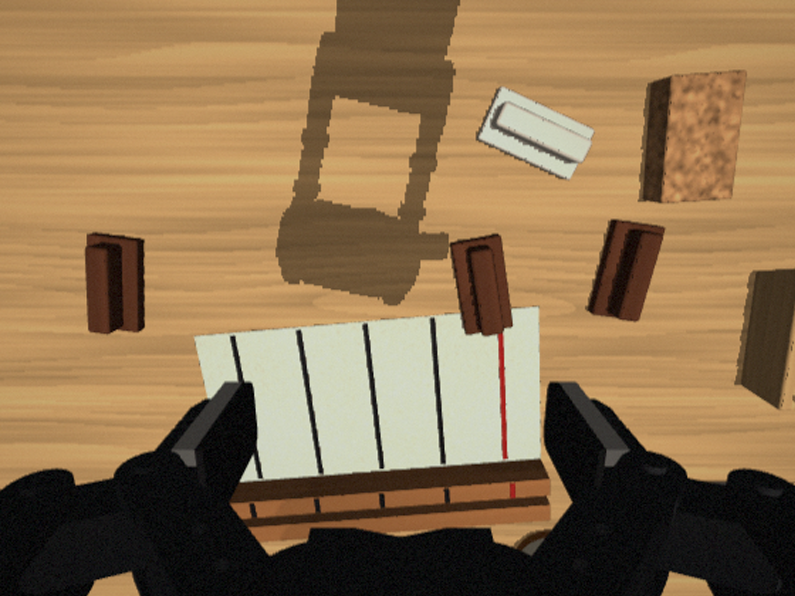

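The wrist picture shows pull C at (115,283), pull B at (481,285) standing on the sheet's edge, pull A at (627,270), and the white decoy at (537,133). The five marks end at the fence front from (259,478) to the red one at (505,458).

```bash
cat >> h.py <<'E'
from scipy.optimize import minimize
def boxpts(hx,hy,z0,z1): return [(a*hx,b*hy,z) for a in(-1,1) for b in(-1,1) for z in(z0,z1)]
def sil(c,parts,x,y,ps,off=(0,0)):
    m=np.zeros((1680,2240),np.uint8); cs,sn=math.cos(ps),math.sin(ps)
    for P in parts:
        pp=np.array([w2pix(c,(x+cs*a-sn*b,y+sn*a+cs*b,z)) for a,b,z in P])*4+1.5
        cv2.fillConvexPoly(m,cv2.convexHull(np.int32(np.round(pp))),1)
    return cv2.resize(m.astype(np.float32),(560,420),interpolation=cv2.INTER_AREA)
PULL=[boxpts(.045,.023,0,.014),boxpts(.04,.01,.014,.039)]
def walnut(c):
    im=np.array(c["img"]).astype(int); r,g,b=im[...,0],im[...,1],im[...,2]
    return ((r<125)&(r>g*1.5)&(r>28)).astype(np.uint8)
def fitpull(c,x,y,ps):
    m=walnut(c).astype(np.float32); u,v=w2pix(c,(x,y,.02)); 
    w=np.zeros_like(m); cv2.circle(w,(int(u),int(v)),60,1,-1)
    f=lambda q:np.sum(w*np.abs(m-sil(c,PULL,q[0],q[1],q[2])))
    r=minimize(f,[x,y,ps],method="Nelder-Mead",options=dict(initial_simplex=[[x,y,ps],[x+.008,y,ps],[x,y+.008,ps],[x,y,ps+.15]],xatol=1e-4,fatol=.1))
    a=np.sum(sil(c,PULL,*r.x)); return np.round(r.x,4),round(r.fun/a,3)
E
cat > m1.py <<'E'
from h import *; import pickle
c=pickle.load(open('w1.pkl','rb'))
for n,x,y,p in [("A",.431,.242,-.2),("B",.444,.107,.15),("C",.443,-.232,0)]:
    for pp in (p-.2,p,p+.2): print(n,fitpull(c,x,y,pp))
g=c['img'].astype(int); 
ends=[((233,337),(259,478)),((299,331),(321,474)),((366,324),(381,468)),((433,318),(443,463)),((501,340),(505,458))]
F=[]
for a,b in ends:
    a,b=np.array(a)/1.42,np.array(b)/1.42; P=[]
    for k in np.linspace(.06,.94,30):
        u,v=a+(b-a)*k; v=int(round(v)); us=np.arange(int(u)-6,int(u)+8)
        wt=np.clip(190-g[v,us,1],0,None)**2.
        if wt.sum()>0: P.append(pix2w(c,((us*wt).sum()/wt.sum(),v),0.0005)[:2])
    P=np.array(P); vx,vy,x0,y0=cv2.fitLine(P.astype(np.float32),cv2.DIST_HUBER,0,.001,.001).ravel()
    print(len(P),"yaw",round(math.atan(vy/vx),4),"front",np.round(pix2w(c,b,0),4)[:2]); F.append((vx*np.sign(vx),vy*np.sign(vx),x0,y0))
F=np.array(F); yaw=np.mean(np.arctan2(F[:,1],F[:,0])); print("yaw",yaw)
n=np.array([-math.sin(yaw),math.cos(yaw)]); print("line offsets",np.round(F[:,2:]@n,4))
E
python3 m1.py
```

```text
A (array([ 0.4349,  0.2439, -0.1482]), np.float64(0.246))
A (array([ 0.4343,  0.2434, -0.1399]), np.float64(0.246))
A (array([ 0.4355,  0.2439, -0.1151]), np.float64(0.245))
B (array([0.4501, 0.1109, 0.1937]), np.float64(0.113))
B (array([0.4492, 0.1107, 0.2024]), np.float64(0.113))
B (array([0.4503, 0.111 , 0.1859]), np.float64(0.112))
C (array([ 0.449 , -0.234 , -0.1723]), np.float64(0.226))
C (array([ 0.4489, -0.2335, -0.1565]), np.float64(0.227))
C (array([ 0.4489, -0.2336, -0.1592]), np.float64(0.226))
30 yaw 0.0629 front [ 0.6674 -0.1179]
30 yaw 0.093 front [ 0.6623 -0.0506]
30 yaw 0.092 front [0.6548 0.0142]
30 yaw 0.0923 front [0.6485 0.0807]
30 yaw 0.0926 front [0.6422 0.1468]
yaw 0.08654869
line offsets [-0.1755 -0.1084 -0.0424  0.0237  0.0896]
```

```bash
cat > m2.py <<'E'
from h import *; import pickle,h
c=pickle.load(open('w1.pkl','rb'))
im=c['img'].astype(int)
for u,v in [(81,200),(70,200),(95,200),(440,190),(430,190),(455,190),(230,130),(339,190)]: print((u,v),im[v,u])
for th in (85,100,115):
    h.walnut=lambda c:(np.array(c["img"]).astype(int)[...,1]<th*.62).astype(np.uint8)
    print(th,[fitpull(c,*q) for q in [(.435,.244,-.14),(.45,.111,.19),(.449,-.234,-.16),(.449,-.234,.05)]])
yaw=.0925; e=np.array([math.cos(yaw),math.sin(yaw)]); n=np.array([-e[1],e[0]])
P=[pix2w(c,np.array(p)/1.42,0.0005)[:2] for p in ((366,324),(381,468),(299,331),(321,474),(433,318),(443,463),(505,458))]
print("n",[round(float(p@n),4) for p in P],"e",[round(float(p@e),4) for p in P])
E
python3 m2.py
```

```text
(81, 200) [29 17 13]
(70, 200) [85 44 27]
(95, 200) [86 49 31]
(440, 190) [24 14  5]
(430, 190) [94 54 34]
(455, 190) [87 50 33]
(230, 130) [207 164 108]
(339, 190) [88 49 33]
85 [(array([ 0.4347,  0.2434, -0.1836]), np.float64(0.194)), (array([0.4505, 0.1108, 0.1907]), np.float64(0.329)), (array([ 0.4484, -0.2319, -0.1385]), np.float64(0.133)), (array([ 0.4475, -0.2327, -0.1724]), np.float64(0.135))]
100 [(array([ 0.4341,  0.2435, -0.152 ]), np.float64(0.109)), (array([0.4497, 0.1107, 0.2029]), np.float64(0.117)), (array([ 0.4488, -0.2324, -0.1346]), np.float64(0.09)), (array([ 0.4483, -0.2331, -0.158 ]), np.float64(0.09))]
115 [(array([ 0.4344,  0.2433, -0.1447]), np.float64(0.099)), (array([0.4498, 0.1106, 0.2015]), np.float64(0.115)), (array([ 0.4484, -0.232 , -0.1424]), np.float64(0.076)), (array([ 0.4478, -0.2325, -0.1401]), np.float64(0.078))]
n [-0.0444, -0.0463, -0.1109, -0.1114, 0.0215, 0.0205, 0.0868] e [0.489, 0.6529, 0.4903, 0.6545, 0.4888, 0.6528, 0.6527]
```

```bash
python3 -c "
from h import *
go(.45,.1107,.038,.2)"
```

```text
now [0.4047 0.0334 0.329 ] psi 0.0023 q [-0.22 -0.35  1.91  0.    1.58 -1.79] t 2.0 -> -0.0454 0.0772 0.2910 turn -0.1977
```

Call:
carry_out --deltas "-0.045 0.077 0.06 -0.198 0.55;-0.045 0.077 0.12 -0.198 0.55;-0.045 0.077 0.18 -0.198 0.55;-0.045 0.077 0.23 -0.198 0.55;-0.045 0.077 0.27 -0.198 0.55;-0.045 0.077 0.291 -0.198 0.55;-0.045 0.077 0.291 -0.198 0.55;-0.045 0.077 0.291 -0.198 0;-0.045 0.077 0.291 -0.198 0;-0.045 0.077 0.291 -0.198 0" --newtons 40

```text
clock: 3.25
ee_pos: [0.4516, 0.1095, 0.0398]
tool_rot: [0.002, -0.099, 0.995, -0.0]
contact_force: [-0.3, 0.5, 6.6]
opening: 0.0191
grasp_force: 40.1
```

```bash
python3 -c "
from h import *
s=observe();print(s['opening'],s['grasp_force'])
go(.5834,.0751,.038,.0925)
go(.6034,.0769,.038,.0925)"
```

```text
0.019105087569229035 40.1279479265213
now [0.4516 0.1095 0.0398] psi 0.1983 q [-0.02  0.16  2.05  0.    0.92 -1.79] t 3.25 -> -0.1224 -0.0597 0.0023 turn 0.1058
now [0.4516 0.1095 0.0398] psi 0.1983 q [-0.02  0.16  2.05  0.    0.92 -1.79] t 3.25 -> -0.1423 -0.0618 0.0024 turn 0.1058
```

Call:
carry_out --deltas "-0.02 -0.02 -0.001 0.03 0;-0.05 -0.04 -0.001 0.07 0;-0.085 -0.06 -0.001 0.106 0;-0.115 -0.061 -0.001 0.106 0;-0.13 -0.062 -0.001 0.106 0;-0.136 -0.062 -0.001 0.106 0;-0.139 -0.062 -0.001 0.106 0;-0.139 -0.062 -0.001 0.106 0"

```text
clock: 4.25
ee_pos: [0.5985, 0.076, 0.0397]
tool_rot: [0.0, -0.046, 0.999, -0.0]
contact_force: [-1.5, 0.0, 4.4]
opening: 0.019
grasp_force: 40.1
```

Call:
carry_out --deltas "-0.001 0 0 0 0;-0.002 0 0 0 0;-0.003 0 0 0 0;-0.004 0 0 0 0;-0.004 0 0 0 0"

```text
clock: 4.88
ee_pos: [0.6019, 0.0765, 0.0397]
tool_rot: [-0.0, -0.046, 0.999, 0.0]
contact_force: [-4.6, 0.6, 7.2]
opening: 0.0187
grasp_force: 40.4
```

```bash
python3 -c "
from h import *
go(.6034,.0769,.038,.0925)"
```

```text
now [0.6019 0.0765 0.0397] psi 0.0924 q [-0.07  0.48  1.64  0.    1.02 -1.74] t 4.875 -> -0.0016 0.0002 0.0017 turn -0.0001
```

Call:
carry_out --deltas "-0.001 0 0 0 0;-0.002 0 0 0 0;-0.003 0 0 0 0;-0.003 0 0 0 0"

```text
clock: 5.38
ee_pos: [0.6049, 0.0768, 0.0397]
tool_rot: [-0.0, -0.046, 0.999, 0.0]
contact_force: [-4.2, -0.7, 7.3]
opening: 0.0191
grasp_force: 40.4
```

Call:
carry_out --deltas "-0.001 0 0 0 0;-0.002 0 0 0 0;-0.003 0 0 0 0;-0.004 0 0 0 0;-0.004 0 0 0 0"

```text
clock: 6.0
ee_pos: [0.6081, 0.0771, 0.0397]
tool_rot: [-0.001, -0.046, 0.999, 0.0]
contact_force: [-7.5, -0.6, 10.8]
opening: 0.019
grasp_force: 40.8
```

Call:
carry_out --deltas "-0.001 0 0 0 0;-0.002 0 0 0 0;-0.003 0 0 0 0;-0.003 0 0 0 0"

```text
clock: 6.5
ee_pos: [0.6083, 0.0773, 0.0397]
tool_rot: [-0.005, -0.047, 0.999, -0.0]
contact_force: [-17.8, -2.3, 20.1]
opening: 0.0192
grasp_force: 42.1
```

Call:
carry_out --deltas "0.003 0 -0.001 0 0;0.003 0 -0.001 0 0.5;0.003 0 -0.001 0 0.5;0.003 0 -0.001 0 0.5;0.003 0 -0.05 0 0.5;0.003 0 -0.1 0 0.5;0.06 0 -0.15 0 0.5;0.09 0 -0.15 0 0.5;0.09 0 -0.15 0 0.5"

```text
clock: 7.62
ee_pos: [0.5212, 0.0691, 0.1895]
tool_rot: [0.0, -0.046, 0.999, -0.0]
contact_force: [-0.2, 1.2, 0.0]
opening: 0.0427
grasp_force: 0.0
```

```bash
python3 -c "
from h import *
import h
h.walnut=lambda c:(np.array(c['img']).astype(int)[...,1]<70).astype(np.uint8)
c=wcam(); save(c,'w2.png',s=1.42)
import pickle; pickle.dump({k:np.array(c[k]) for k in ('img','K','R','t')},open('w2.pkl','wb'))
for q in [(.604,.077,.09),(.449,-.232,-.14),(.434,.243,-.14)]: print(fitpull(c,*q))
go(.4485,-.232,.0395,-.14)"
```

```text
(array([0.6074, 0.0771, 0.1004]), np.float64(0.495))
(array([ 0.449, -0.232, -0.14 ]), np.float64(nan))
(array([ 0.4364,  0.2434, -0.1752]), np.float64(0.042))
now [0.5224 0.069  0.1893] psi 0.092 q [-0.1   0.09  1.8   0.    1.26 -1.76] t 7.675 -> 0.1015 -0.2929 0.1497 turn 0.2320h.py:43: RuntimeWarning: invalid value encountered in scalar divide
  a=np.sum(sil(c,PULL,*r.x)); return np.round(r.x,4),round(r.fun/a,3)
```

View pics/w2.png

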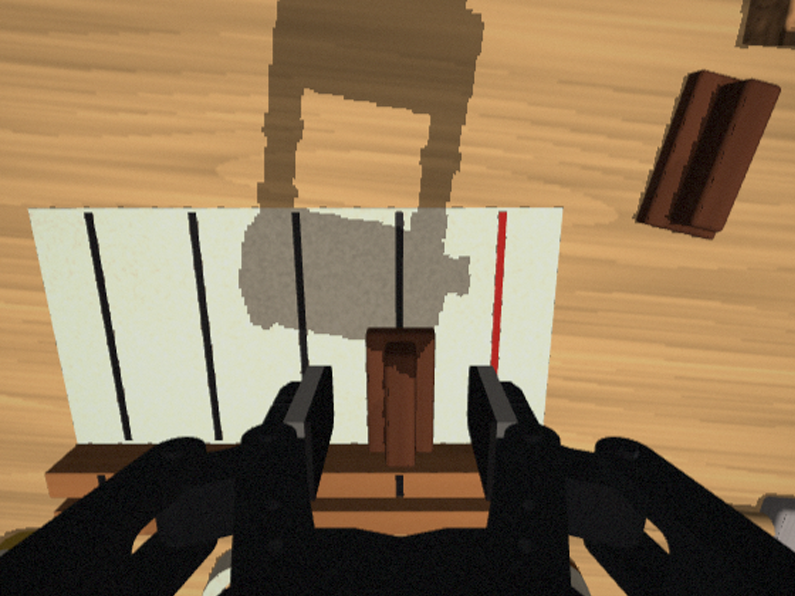

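Pull B sits centred on mark 1 (line at u≈400, foot 367–434) and flush at row 443. I'll recheck the fence geometry from this closer view before going to pull C.

```bash
cat > m3.py <<'E'
from h import *; import pickle
c=pickle.load(open('w2.pkl','rb'))
yaw=.0925; e=np.array([math.cos(yaw),math.sin(yaw)]); n=np.array([-e[1],e[0]])
f=lambda p,z:pix2w(c,np.array(p)/1.42,z)[:2]
for l,p,z in [("front",(150,443),0),("front",(340,443),0),("front",(460,443),0),("topfront",(60,474),.036),("topfront",(350,472),.036),("slotfront",(350,499),.036),("l1",(400,215),0),("l1top",(400,485),.036),("l2",(296,215),0),("l3",(192,215),0),("l3b",(219,437),0),("l4",(89,215),0),("l4b",(128,437),0),("red",(502,215),0),("redb",(495,365),0)]:
    q=f(p,z); print(l,np.round(q,4),"e %.4f n %.4f"%(q@e,q@n))
E
python3 m3.py
```

```text
front [ 0.668  -0.1011] e 0.6559 n -0.1624
front [0.6554 0.0375] e 0.6561 n -0.0232
front [0.6474 0.1251] e 0.6562 n 0.0647
topfront [ 0.6723 -0.1429] e 0.6562 n -0.2043
topfront [0.6533 0.0482] e 0.6550 n -0.0124
slotfront [0.6744 0.0495] e 0.6761 n -0.0130
l1 [0.4865 0.0661] e 0.4905 n 0.0209
l1top [0.6603 0.0821] e 0.6651 n 0.0207
l2 [4.926e-01 1.000e-04] e 0.4905 n -0.0454
l3 [ 0.4986 -0.066 ] e 0.4904 n -0.1118
l3b [ 0.6584 -0.0507] e 0.6509 n -0.1113
l4 [ 0.5046 -0.1313] e 0.4903 n -0.1774
l4b [ 0.6645 -0.1168] e 0.6508 n -0.1777
red [0.4806 0.1309] e 0.4906 n 0.0860
redb [0.5837 0.1416] e 0.5943 n 0.0871
```

Call:
carry_out --deltas "0.1015 -0.15 0 0.1 0.55;0.1015 -0.293 0.02 0.232 0.55;0.1015 -0.293 0.03 0.232 0.55;0.1015 -0.293 0.04 0.232 0.55;0.1015 -0.293 0.1 0.232 0.55;0.1015 -0.293 0.135 0.232 0.55;0.1015 -0.293 0.149 0.232 0.55;0.1015 -0.293 0.149 0.232 0;0.1015 -0.293 0.149 0.232 0;0.1015 -0.293 0.149 0.232 0"

```text
clock: 8.93
ee_pos: [0.4502, -0.2324, 0.0419]
tool_rot: [0.001, 0.069, 0.998, -0.001]
contact_force: [0.8, -0.0, -1.5]
opening: 0.0186
grasp_force: 42.4
```

```bash
python3 -c "
from h import *
go(.6026,.0102,.0405,.0925)
go(.6126,.0111,.0405,.0925)"
```

```text
now [ 0.4502 -0.2324  0.0419] psi -0.1385 q [-0.72  0.25  1.94  0.    0.95 -2.15] t 8.925 -> -0.1175 0.2613 0.0012 turn -0.2310
now [ 0.4502 -0.2324  0.0419] psi -0.1385 q [-0.72  0.25  1.94  0.    0.95 -2.15] t 8.925 -> -0.1272 0.2636 0.0012 turn -0.2310
```

Call:
carry_out --deltas "-0.01 0.05 0 -0.1 0;-0.03 0.1 0 -0.2 0;-0.045 0.15 0 -0.231 0;-0.06 0.2 0 -0.231 0;-0.076 0.251 0 -0.231 0;-0.095 0.256 0 -0.231 0;-0.117 0.261 0 -0.231 0;-0.122 0.2625 0 -0.231 0;-0.124 0.263 0 -0.231 0;-0.124 0.263 0 -0.231 0"

```text
clock: 10.18
ee_pos: [0.6081, 0.0113, 0.0412]
tool_rot: [0.0, -0.046, 0.999, 0.0]
contact_force: [-0.8, 2.2, 5.1]
opening: 0.0188
grasp_force: 43.2
```

Call:
carry_out --deltas "-0.0015 0 0 0 0;-0.003 0 0 0 0;-0.0045 0 0 0 0;-0.0045 0 0 0 0"

```text
clock: 10.68
ee_pos: [0.6118, 0.0112, 0.0412]
tool_rot: [-0.001, -0.046, 0.999, -0.0]
contact_force: [-4.6, -0.1, 7.4]
opening: 0.019
grasp_force: 43.4
```

```bash
python3 -c "
from h import *
go(.6126,.0111,.0405,.0925)"
```

```text
now [0.6118 0.0112 0.0412] psi 0.0911 q [-0.18  0.49  1.63 -0.    1.03 -1.84] t 10.675 -> -0.0008 -0.0002 0.0007 turn -0.0014
```

Call:
carry_out --deltas "-0.001 0 0 -0.001 0;-0.002 0 0 -0.001 0;-0.003 0 0 -0.001 0;-0.003 0 0 -0.001 0"

```text
clock: 11.18
ee_pos: [0.613, 0.0113, 0.0412]
tool_rot: [-0.003, -0.046, 0.999, -0.0]
contact_force: [-11.2, -1.3, 13.3]
opening: 0.0189
grasp_force: 44.3
```

Call:
carry_out --deltas "-0.001 0 0 0 0;-0.001 0 0 0 0;0.002 0 0 0 0;0.002 0 0 0 0.5;0.002 0 0 0 0.5;0.002 0 0 0 0.5;0.002 0 -0.05 0 0.5;0.002 0 -0.1 0 0.5;0.06 0 -0.11 0 0.5;0.1 0.03 -0.11 0 0.5"

```text
clock: 12.42
ee_pos: [0.513, 0.0314, 0.1514]
tool_rot: [0.001, -0.045, 0.999, -0.0]
contact_force: [-1.0, 0.6, 0.0]
opening: 0.0428
grasp_force: 0.0
```

```bash
python3 -c "
from h import *
go(.4355,.2435,.0405,-.155)"
```

```text
now [0.513  0.0314 0.1514] psi 0.0898 q [-0.17  0.1   1.87 -0.    1.18 -1.83] t 12.425 -> 0.0585 0.2183 0.1105 turn 0.2448
```

Call:
carry_out --deltas "0.03 0.06 0 0.1 0.55;0.05 0.12 0 0.2 0.55;0.0585 0.18 0 0.245 0.55;0.0585 0.218 0.02 0.245 0.55;0.0585 0.218 0.06 0.245 0.55;0.0585 0.218 0.1 0.245 0.55;0.0585 0.218 0.11 0.245 0.55;0.0585 0.218 0.11 0.245 0;0.0585 0.218 0.11 0.245 0;0.0585 0.218 0.11 0.245 0"

```text
clock: 13.68
ee_pos: [0.4362, 0.2443, 0.0414]
tool_rot: [0.001, 0.076, 0.997, 0.001]
contact_force: [0.4, 0.3, 4.3]
opening: 0.019
grasp_force: 41.9
```

```bash
python3 -c "
from h import *
go(.54,.137,.0405,.0925)
go(.59,.1417,.0405,.0925)
go(.597,.1424,.0405,.0925)
go(.600,.1426,.0405,.0925)"
```

```text
now [0.4362 0.2443 0.0414] psi -0.153 q [ 0.27  0.24  1.96 -0.    0.94 -1.15] t 13.675 -> -0.1190 -0.0903 0.0012 turn -0.2455
now [0.4362 0.2443 0.0414] psi -0.153 q [ 0.27  0.24  1.96 -0.    0.94 -1.15] t 13.675 -> -0.1677 -0.0780 0.0013 turn -0.2455
now [0.4362 0.2443 0.0414] psi -0.153 q [ 0.27  0.24  1.96 -0.    0.94 -1.15] t 13.675 -> -0.1745 -0.0762 0.0013 turn -0.2455
now [0.4362 0.2443 0.0414] psi -0.153 q [ 0.27  0.24  1.96 -0.    0.94 -1.15] t 13.675 -> -0.1774 -0.0756 0.0013 turn -0.2455
```

Call:
carry_out --deltas "-0.04 -0.03 0 -0.1 0;-0.08 -0.06 0 -0.2 0;-0.119 -0.09 0 -0.2455 0;-0.119 -0.09 0 -0.2455 0;-0.15 -0.0825 0 -0.2455 0;-0.1677 -0.078 0 -0.2455 0;-0.171 -0.077 0 -0.2455 0;-0.1745 -0.076 0 -0.2455 0;-0.1745 -0.076 0 -0.2455 0"

```text
clock: 14.8
ee_pos: [0.595, 0.143, 0.0409]
tool_rot: [-0.0, -0.047, 0.999, -0.0]
contact_force: [-3.5, 0.2, 6.8]
opening: 0.0189
grasp_force: 43.2
```

Call:
carry_out --deltas "-0.001 0 0 0 0;-0.002 0 0 0 0;-0.003 0 0 0 0;-0.004 0 0 0 0;-0.004 0 0 0 0"

```text
clock: 15.42
ee_pos: [0.5984, 0.1434, 0.0409]
tool_rot: [-0.001, -0.047, 0.999, 0.0]
contact_force: [-4.4, 0.5, 6.9]
opening: 0.0189
grasp_force: 43.4
```

Call:
carry_out --deltas "-0.001 0 0 0 0;-0.002 0 0 0 0;-0.003 0 0 0 0;-0.004 0 0 0 0;-0.004 0 0 0 0"

```text
clock: 16.05
ee_pos: [0.6017, 0.1438, 0.041]
tool_rot: [-0.002, -0.047, 0.999, -0.0]
contact_force: [-8.0, -0.3, 10.8]
opening: 0.0189
grasp_force: 43.8
```

Call:
carry_out --deltas "-0.001 0 0 0 0;-0.002 0 0 0 0;0.001 0 0 0 0;0.001 0 0 0 0.5;0.001 0 0 0 0.5;0.001 0 0 0 0.5;0.001 0 -0.05 0 0.5;0.02 -0.03 -0.1 0 0.5;0.08 -0.08 -0.16 0 0.5;0.12 -0.13 -0.19 0 0.5"

```text
clock: 17.3
ee_pos: [0.5184, 0.032, 0.2105]
tool_rot: [0.001, -0.047, 0.999, -0.0]
contact_force: [0.5, -0.7, -0.1]
opening: 0.0427
grasp_force: 0.0
```

Call:
carry_out --deltas "-0.01 -0.02 0.01 0 0.5;-0.01 -0.02 0.01 0 0.5;-0.01 -0.02 0.01 0 0.5"

```text
clock: 17.68
ee_pos: [0.5304, 0.0143, 0.1982]
tool_rot: [-0.001, -0.046, 0.999, 0.0]
contact_force: [0.3, -0.2, -0.2]
opening: 0.0423
grasp_force: 0.0
```

```bash
python3 -c "
from h import *
c=wcam(); save(c,'w3.png',s=1.42)
import pickle; pickle.dump({k:np.array(c[k]) for k in ('img','K','R','t')},open('w3.pkl','wb'))
go(.42,-.3,.3,-.1)"
```

```text
now [0.5305 0.0146 0.1982] psi 0.0934 q [-0.2   0.09  1.78  0.    1.28 -1.86] t 17.725 -> 0.1395 -0.3028 -0.1018 turn 0.1934
```

View pics/w3.png

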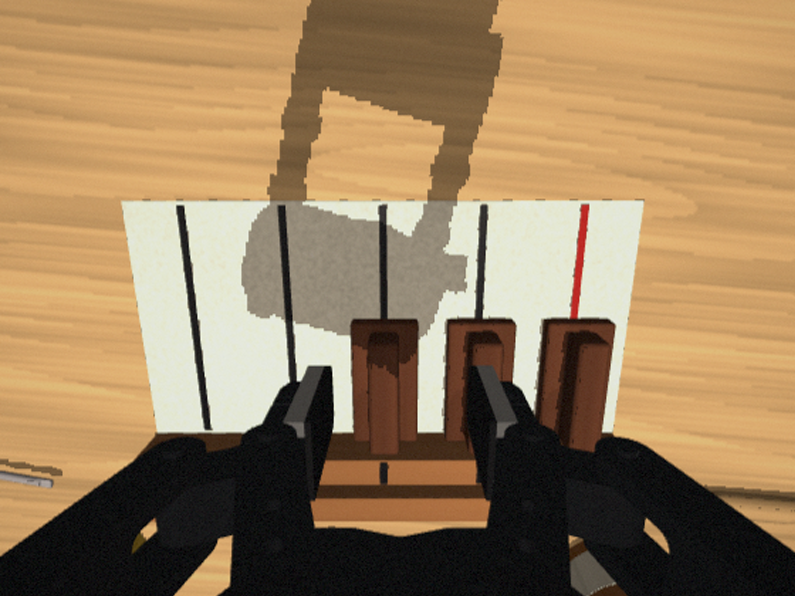

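The row is true: near foot edges all lie at row ≈320, each foot centred on its line (383, 482, 577). Now the rack.

Call:
carry_out --deltas "0.14 -0.3 -0.13 0.19 0.5;0.14 -0.3 -0.13 0.19 0.5;0.14 -0.34 -0.13 0.19 0.5;0.14 -0.34 -0.13 0.19 0.5;0.14 -0.34 -0.13 0.19 0.5;0.14 -0.34 -0.13 0.19 0.5;0.14 -0.34 -0.13 0.19 0.5;0.14 -0.34 -0.13 0.19 0.5;0.14 -0.34 -0.13 0.19 0.5"

```text
clock: 18.85
ee_pos: [0.4234, -0.3358, 0.3277]
tool_rot: [-0.0, 0.048, 0.999, 0.001]
contact_force: [0.2, 0.8, -0.6]
opening: 0.0426
grasp_force: 0.0
```

```bash
python3 -c "
from h import *
go(.42,-.35,.33,-.1)
c=wcam(); save(c,'w4.png',s=1.42)
import pickle; pickle.dump({k:np.array(c[k]) for k in ('img','K','R','t')},open('w4.pkl','wb'))"
```

```text
now [ 0.4234 -0.3358  0.3277] psi -0.0952 q [-0.89  0.03  1.58  0.    1.53 -2.37] t 18.85 -> 0.0021 -0.0144 -0.0023 turn 0.0048
```

View pics/w4.png

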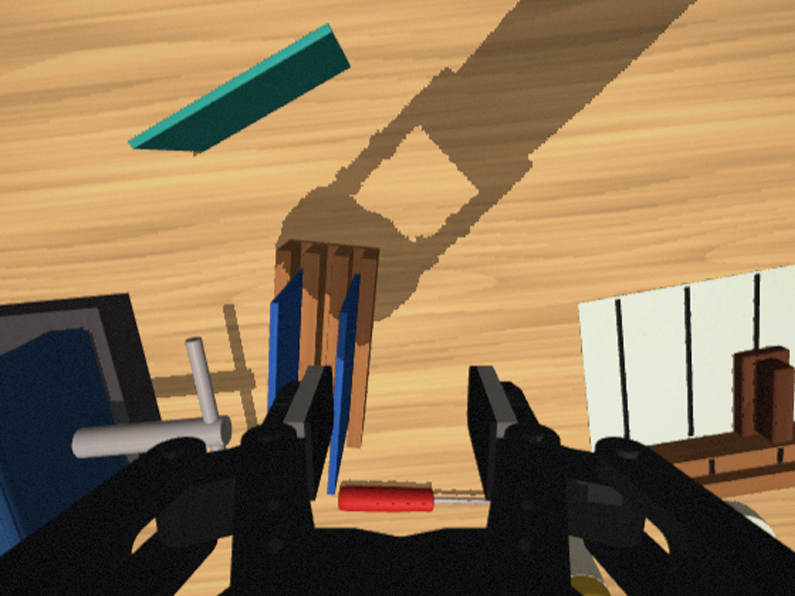

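The blue shields' top edges run (343,312)→(332,493) and from (272,303) down to behind the finger. The turquoise one at (240,90) is the decoy. A close crop of the rack checks that.

```bash
python3 -c "
import pickle; from h import *
c=pickle.load(open('w4.pkl','rb')); save(c,'w4c.png',crop=(180,160,290,360),s=3)"
```

```text
(no output)
```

View pics/w4c.png

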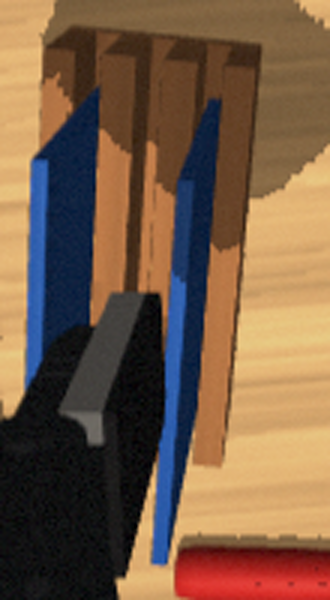

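```bash
cat > m4.py <<'E'
import pickle; from h import *
c=pickle.load(open('w4.pkl','rb'))
f=lambda p,z:pix2w(c,np.array(p)/3+[179.67,159.67],z)[:2]
A,D,L=f((253,67),.055),f((222,467),.055),f((42,72),.055); W1,W2=f((224,62),.055),f((194,463),.055)
print("A",A,"D",D,"L",L,"len",np.linalg.norm(D-A),"wid",np.linalg.norm(A-L)); d=D-A; yaw=math.atan2(d[1],d[0]); dw=W2-W1
print("yaw",yaw,math.atan2(dw[1],dw[0]))
e=np.array([math.cos(yaw),math.sin(yaw)]);n=np.array([-e[1],e[0]])
ctr=(A+D)/2-n*.042; print("rack ctr",ctr,"slots",ctr+.024*n,ctr-.024*n, "wall",[(w-A)@n for w in (W1,W2)],"L n,e",(L-A)@n,(L-A)@e)
for nm,p in [("S1near",(185,180)),("S1far",(159,565)),("S2near",(39,160)),("S2mid",(32,385))]:
    q=f(p,.13); print(nm,np.round(q,4),"local",np.round([(q-ctr)@e,(q-ctr)@n],4))
E
python3 m4.py
```

```text
A [ 0.43106187 -0.3563026 ] D [ 0.60730224 -0.38946357] L [ 0.42509256 -0.43878573] len 0.17933298535148764 wid 0.0826988382293172
yaw -0.1859831597795592 -0.19121346600111291
rack ctr [ 0.51141572 -0.4141588 ] slots [ 0.51585362 -0.39057268] [ 0.50697781 -0.43774491] wall [np.float64(-0.011439587127049882), np.float64(-0.01237781856934235)] L n,e -0.08216449487733997 0.009385820477206546
S1near [ 0.4519 -0.3775] local [-0.0653  0.025 ]
S1far [ 0.5982 -0.4061] local [0.0838 0.024 ]
S2near [ 0.4405 -0.424 ] local [-0.0679 -0.0228]
S2mid [ 0.5209 -0.4401] local [ 0.0141 -0.0237]
```

```bash
python3 -c "
from h import *
go(.5248,-.3918,.112,-.188)"
```

```text
now [ 0.4235 -0.3358  0.3278] psi -0.0949 q [-0.89  0.03  1.58  0.    1.53 -2.37] t 18.9 -> -0.1064 -0.0465 0.2157 turn 0.0931
```

Call:
carry_out --deltas "-0.05 -0.03 0.03 0.05 0.4;-0.106 -0.0465 0.08 0.093 0.4;-0.106 -0.0465 0.1 0.093 0.4;-0.106 -0.0465 0.14 0.093 0.4;-0.106 -0.0465 0.18 0.093 0.4;-0.106 -0.0465 0.21 0.093 0.4;-0.106 -0.0465 0.214 0.093 0.4;-0.106 -0.0465 0.214 0.093 0.4" --newtons 60

```text
clock: 19.9
ee_pos: [0.5245, -0.3938, 0.1156]
tool_rot: [0.0, 0.094, 0.996, -0.0]
contact_force: [0.6, -0.5, 0.6]
opening: 0.0341
grasp_force: 0.0
```

Call:
carry_out --deltas "0 0 0 0 0;0 0 0 0 0;0 0 0 0 0;0 0 0 0 0"

```text
clock: 20.4
ee_pos: [0.5248, -0.3947, 0.1168]
tool_rot: [0.001, 0.095, 0.995, -0.001]
contact_force: [0.1, 2.7, 5.9]
opening: 0.005
grasp_force: 59.8
```

```bash
python3 -c "
from h import *
go(.5248,-.3918,.112,-.188); print(observe()['contact_force'])"
```

```text
now [ 0.5248 -0.3947  0.1168] psi -0.1905 q [-0.83  0.48  1.46  0.    1.19 -2.21] t 20.4 -> 0.0006 0.0028 0.0048 turn -0.0025
[0.05457752 2.73294781 5.89465636]
```

Call:
carry_out --deltas "0 0 -0.02 0 0;0 0 -0.05 0 0;0 0 -0.08 0 0;0 0 -0.1 0 0;0 0 -0.12 0 0;0 0 -0.12 0 0"

```text
clock: 21.15
ee_pos: [0.5244, -0.395, 0.2368]
tool_rot: [0.001, 0.095, 0.995, -0.001]
contact_force: [-0.1, 0.3, -1.8]
opening: 0.005
grasp_force: 58.7
```

```bash
cat >> h.py <<'E'
YF=.0925; EF=np.array([math.cos(YF),math.sin(YF)]); NF=np.array([-EF[1],EF[0]])
def fw(lx,ly,e0=.681,n0=-.0455): return (e0+lx)*EF+(n0+ly)*NF
E
python3 -c "
from h import *
print(observe()['contact_force'],observe()['opening'])
for l in ((-.0,-.08),(0,.08)): print(fw(*l))
go(*fw(0,-.08),.217,YF-math.pi/2)
go(*fw(0,.08),.217,YF-math.pi/2)"
```

```text
[-0.11731899  0.2645369  -1.82289126] 0.004973017384292419
[ 0.68968088 -0.06206077]
[0.67490197 0.09725522]
now [ 0.5244 -0.395   0.2368] psi -0.1903 q [-0.83  0.37  1.36 -0.    1.4  -2.21] t 21.15 -> -0.0992 0.3583 0.0193 turn 1.2880
now [ 0.5244 -0.395   0.2368] psi -0.1903 q [-0.83  0.37  1.36 -0.    1.4  -2.21] t 21.15 -> -0.0546 0.5119 0.0188 turn 1.2880
```

Call:
carry_out --deltas "0 0.05 -0.03 0 0;0 0.1 -0.03 0.15 0;0 0.16 -0.03 0.33 0;0 0.22 -0.03 0.5 0;-0.01 0.28 -0.03 0.68 0;-0.02 0.34 -0.03 0.86 0;-0.03 0.4 -0.02 1.04 0;-0.04 0.46 -0.01 1.2 0;-0.0546 0.512 0 1.288 0;-0.0546 0.512 0 1.288 0"

```text
clock: 22.4
ee_pos: [0.6734, 0.1024, 0.2307]
tool_rot: [-0.002, 0.672, 0.741, -0.001]
contact_force: [-0.1, -0.7, -2.6]
opening: 0.005
grasp_force: 59.4
```

Call:
carry_out --deltas "0 0 0 0 0;0 0 0 0 0"

```text
clock: 22.65
ee_pos: [0.6741, 0.0968, 0.2347]
tool_rot: [0.0, 0.674, 0.739, -0.0]
contact_force: [-0.6, 0.1, -0.7]
opening: 0.0052
grasp_force: 59.4
```

```bash
python3 -c "
from h import *
go(*fw(0,.08),.217,YF-math.pi/2)
c=wcam(); save(c,'w5.png',s=1.42)
import pickle; pickle.dump({k:np.array(c[k]) for k in ('img','K','R','t')},open('w5.pkl','wb'))"
```

```text
now [0.6741 0.0968 0.2347] psi -1.4798 q [-0.03  0.44  1.28 -0.    1.42 -0.13] t 22.65 -> 0.0004 0.0008 0.0177 turn -0.0015
```

View pics/w5.png

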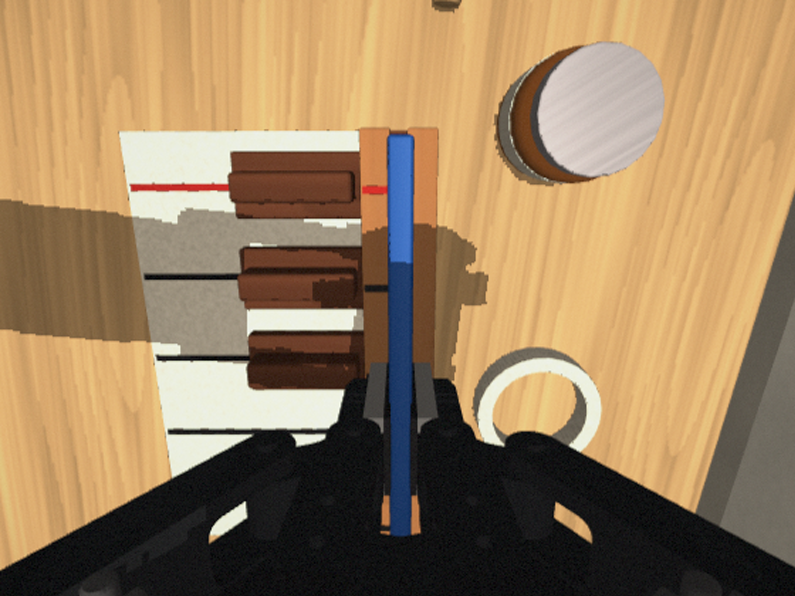

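The shield hangs right above the slot (strip centre u≈400, slot end 388–413, fence edges 362–437). All three pulls are still true. Lowering it now.

Call:
carry_out --deltas "0 0 0.04 0 0;0 0 0.08 0 0;0 0 0.09 0 0;0 0 0.095 0 0;0 0 0.1 0 0;0 0 0.105 0 0;0 0 0.105 0 0"

```text
clock: 23.58
ee_pos: [0.6746, 0.0982, 0.1299]
tool_rot: [0.0, 0.674, 0.739, 0.0]
contact_force: [0.6, -0.2, -1.8]
opening: 0.0053
grasp_force: 59.3
```

```bash
python3 -c "
from h import *
print(observe()['contact_force'])
go(*fw(0,.08),.113,YF-math.pi/2)"
```

```text
[ 0.56877833 -0.23266507 -1.83906402]
now [0.6746 0.0982 0.1299] psi -1.4783 q [-0.03  0.53  1.37  0.    1.24 -0.12] t 23.575 -> -0.0009 0.0002 0.0169 turn -0.0000
```

Inside the slot with no contact force; continuing to the floor.

Call:
carry_out --deltas "0 0 0.005 0 0;0 0 0.009 0 0;0 0 0.013 0 0;0 0 0.015 0 0;0 0 0.017 0 0;0 0 0.0185 0 0;0 0 0.0185 0 0"

```text
clock: 24.45
ee_pos: [0.6748, 0.0983, 0.1128]
tool_rot: [0.0, 0.674, 0.739, 0.0]
contact_force: [-2.6, 1.9, 5.3]
opening: 0.0048
grasp_force: 60.3
```

Call:
carry_out --deltas "0 0 -0.001 0 0.8;0 0 -0.001 0 0.8;0 0 -0.001 0 0.8;0 0 -0.001 0 0.8;0 0 -0.03 0 0.8;0 0 -0.08 0 0.8;0 0 -0.13 0 0.8;0 0 -0.17 0 0.8;0 0 -0.18 0 0.8;0 0 -0.18 0 0.8"

```text
clock: 25.7
ee_pos: [0.6743, 0.0981, 0.2909]
tool_rot: [0.0, 0.674, 0.739, 0.0]
contact_force: [-0.2, -0.0, -1.0]
opening: 0.0683
grasp_force: 0.0
```

```bash
python3 -c "
from h import *
c=wcam(); save(c,'w6.png',s=1.42)
ctr=np.array([.5114,-.4142]); y=-.187; e=np.array([math.cos(y),math.sin(y)]);n=np.array([-e[1],e[0]])
t=ctr-.0235*n+.007*e; print(t)
go(*t,.2,-.188)"
```

```text
[ 0.51390903 -0.43859169]
now [0.6737 0.0981 0.2893] psi -1.4783 q [-0.03  0.41  1.21  0.    1.52 -0.12] t 25.75 -> -0.5197 -0.2085 0.0897 turn -1.2903
```

View pics/w6.png

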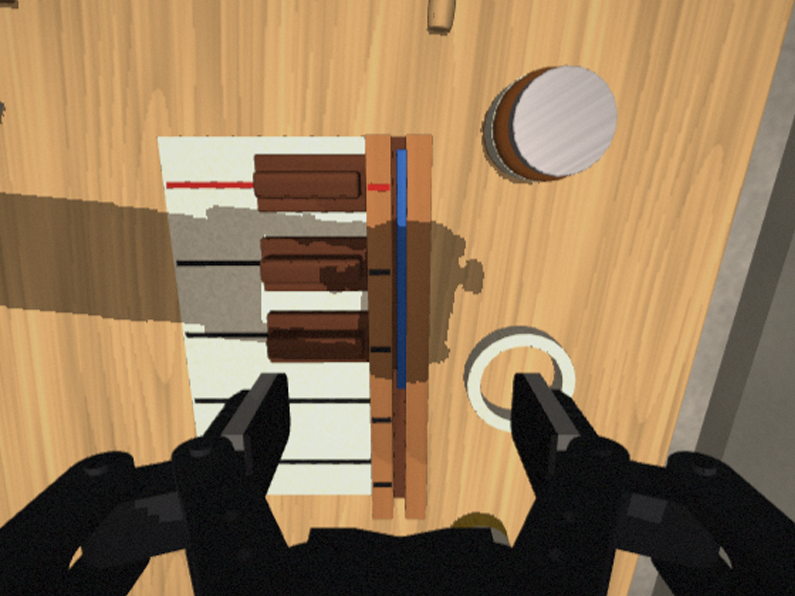

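Shield 1 stands upright in the slot, from (401,150) to (402,388), and the row is unchanged. Going for shield 2.

Call:
carry_out --deltas "-0.05 -0.02 0 -0.1 0.4;-0.11 -0.04 0 -0.28 0.4;-0.17 -0.065 0 -0.46 0.4;-0.23 -0.09 0 -0.64 0.4;-0.29 -0.115 0 -0.82 0.4;-0.35 -0.14 0.01 -1 0.4;-0.41 -0.165 0.02 -1.18 0.4;-0.47 -0.19 0.04 -1.29 0.4;-0.52 -0.2085 0.07 -1.29 0.4;-0.52 -0.2085 0.09 -1.29 0.4"

```text
clock: 27.0
ee_pos: [0.5126, -0.4412, 0.198]
tool_rot: [-0.001, 0.095, 0.995, 0.001]
contact_force: [-0.5, -0.0, 0.3]
opening: 0.0342
grasp_force: 0.0
```

Call:
carry_out --deltas "0 0 0 0 0.4;0 0 0 0 0.4"

```text
clock: 27.25
ee_pos: [0.5148, -0.4378, 0.2005]
tool_rot: [-0.0, 0.094, 0.996, 0.001]
contact_force: [0.2, -0.7, 0.4]
opening: 0.0342
grasp_force: 0.0
```

```bash
python3 -c "
from h import *
go(.5139,-.4386,.115,-.188)
c=wcam(); save(c,'w7.png',s=1.42)
import pickle; pickle.dump({k:np.array(c[k]) for k in ('img','K','R','t')},open('w7.pkl','wb'))
"
```

```text
now [ 0.5148 -0.4378  0.2005] psi -0.1878 q [-0.88  0.45  1.33  0.    1.36 -2.27] t 27.25 -> 0.0007 -0.0011 0.0855 turn 0.0002
```

View pics/w7.png

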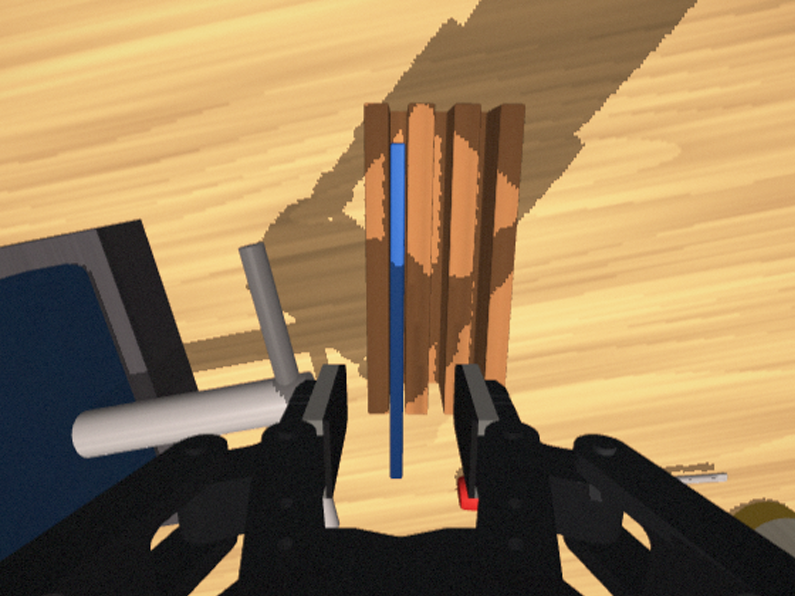

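```bash
python3 -c "
from h import *
import pickle
a=pickle.load(open('w4.pkl','rb'));b=pickle.load(open('w7.pkl','rb'))
P=lambda c:c['K']@np.hstack([c['R'],c['t'].reshape(3,1)])
for p,q in [((194,342),(253,247)),((228,430),(308,388)),((212,420),(290,378))]:
    X=cv2.triangulatePoints(P(a),P(b),np.array(p)/1.42,np.array(q)/1.42); print((X[:3]/X[3]).ravel())
X=pix2w(b,np.array((397,143))/1.42,.13),pix2w(b,np.array((396,478))/1.42,.13); print(X,(X[0]+X[1])/2)"
```

```text
[ 0.47215565 -0.49694948  0.10482056]
[ 0.5512587  -0.49045535  0.09673868]
[ 0.53857739 -0.49657841  0.10508138]
(array([ 0.44073987, -0.42430051,  0.13      ]), array([ 0.58657636, -0.45280974,  0.13      ])) [ 0.51365811 -0.43855513  0.13      ]
```

Call:
carry_out --deltas "0.0005 -0.001 0.03 0 0.3;0.0005 -0.001 0.06 0 0.3;0.0005 -0.001 0.08 0 0.3;0.0005 -0.001 0.085 0 0.3;0.0005 -0.001 0.085 0 0.3;0.0005 -0.001 0.085 0 0;0.0005 -0.001 0.085 0 0;0.0005 -0.001 0.085 0 0;0.0005 -0.001 0.085 0 0"

```text
clock: 28.42
ee_pos: [0.5148, -0.4406, 0.118]
tool_rot: [0.001, 0.094, 0.996, -0.001]
contact_force: [0.6, -0.0, 5.8]
opening: 0.0054
grasp_force: 60.3
```

Call:
carry_out --deltas "0 0 -0.02 0 0;0 0 -0.05 0 0;0 0 -0.08 0 0;0 0 -0.11 0 0;0 0 -0.14 0 0;0 0 -0.15 0 0;0 0 -0.15 0 0"

```text
clock: 29.3
ee_pos: [0.514, -0.4399, 0.2667]
tool_rot: [0.0, 0.094, 0.996, -0.0]
contact_force: [-0.3, 0.3, -1.6]
opening: 0.0052
grasp_force: 59.2
```

```bash
python3 -c "
from h import *
go(*fw(0,-.08),.235,YF-math.pi/2)"
```

```text
now [ 0.514  -0.4399  0.2667] psi -0.1883 q [-0.89  0.41  1.26 -0.    1.47 -2.27] t 29.3 -> -0.1018 0.4041 0.0315 turn 1.2900
```

Call:
carry_out --deltas "0 0.05 0 0 0;0 0.1 0 0.1 0;0 0.15 0 0.28 0;0 0.2 0 0.46 0;-0.01 0.25 0 0.64 0;-0.02 0.3 0 0.82 0;-0.04 0.34 0 1 0;-0.06 0.37 0.01 1.18 0;-0.09 0.404 0.02 1.29 0;-0.1018 0.404 0.03 1.29 0"

```text
clock: 30.55
ee_pos: [0.6899, -0.0594, 0.2332]
tool_rot: [-0.002, 0.672, 0.74, -0.001]
contact_force: [-0.1, -0.1, -1.9]
opening: 0.0051
grasp_force: 59.4
```

Call:
carry_out --deltas "0 0 0 0 0;0 0 0 0 0"

```text
clock: 30.8
ee_pos: [0.6889, -0.0629, 0.2359]
tool_rot: [-0.0, 0.674, 0.739, -0.0]
contact_force: [0.4, -0.1, -0.8]
opening: 0.0051
grasp_force: 59.4
```

```bash
python3 -c "
from h import *
go(*fw(0,-.08),.235,YF-math.pi/2)
c=wcam(); save(c,'w8.png',s=1.42)"
```

```text
now [ 0.6889 -0.0629  0.2359] psi -1.4791 q [-0.27  0.47  1.24 -0.    1.44 -0.36] t 30.8 -> 0.0008 0.0009 0.0009 turn -0.0008
```

View pics/w8.png

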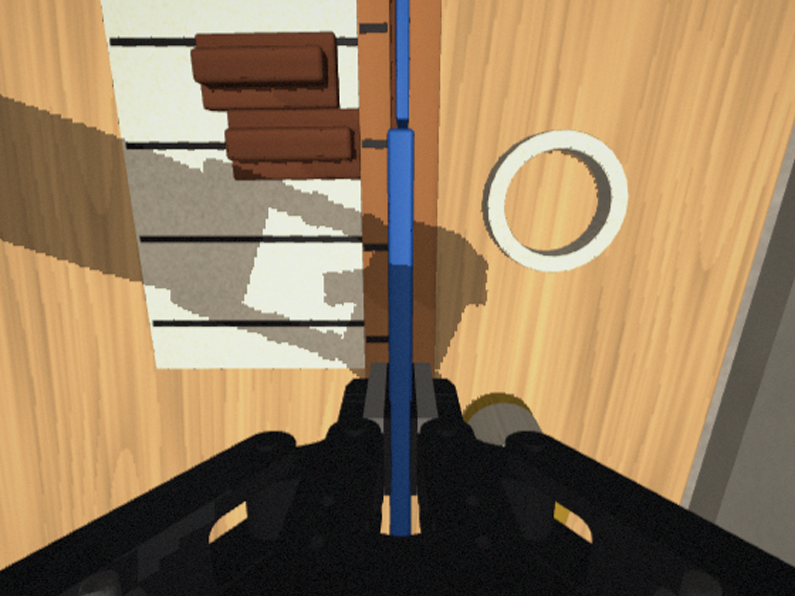

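Shield 2 is aligned over the slot (strip ≈400, fence edges 358–440). Meanwhile pull B has been knocked off mark 1: it is now at (265,70), back from the fence and over toward pull C. I'll place the shield first, then mend the row.

Call:
carry_out --deltas "0.0005 0.0005 0.04 0 0;0.0005 0.0005 0.08 0 0;0.0005 0.0005 0.09 0 0;0.0005 0.0005 0.095 0 0;0.0005 0.0005 0.1 0 0;0.0005 0.0005 0.105 0 0;0.0005 0.0005 0.105 0 0"

```text
clock: 31.72
ee_pos: [0.6904, -0.0615, 0.1313]
tool_rot: [0.0, 0.674, 0.739, 0.0]
contact_force: [-0.9, -0.0, -2.6]
opening: 0.0049
grasp_force: 59.3
```

Call:
carry_out --deltas "0 0 0.005 0 0;0 0 0.009 0 0;0 0 0.013 0 0;0 0 0.015 0 0;0 0 0.017 0 0;0 0 0.0185 0 0;0 0 0.0185 0 0"

```text
clock: 32.6
ee_pos: [0.6905, -0.0613, 0.114]
tool_rot: [0.0, 0.674, 0.739, 0.0]
contact_force: [-2.6, 2.3, 5.9]
opening: 0.0052
grasp_force: 60.4
```

Seated on the floor at 0.114. Release, go up, then move to look down on the row (turned back to psi ≈ 0.09).

Call:
carry_out --deltas "0 0 -0.001 0 0.8;0 0 -0.001 0 0.8;0 0 -0.001 0 0.8;0 0 -0.001 0 0.8;0 0 -0.03 0 0.8;0 0 -0.08 0 0.8;0 0 -0.13 0 0.8;0 0 -0.17 0 0.8;0 0 -0.18 0 0.8;0 0 -0.18 0 0.8"

```text
clock: 33.85
ee_pos: [0.6901, -0.0615, 0.2923]
tool_rot: [-0.0, 0.674, 0.739, -0.0]
contact_force: [0.1, 0.3, -0.7]
opening: 0.0685
grasp_force: 0.0
```

```bash
python3 -c "
from h import *
go(.47,.06,.3,.0925)"
```

```text
now [ 0.6901 -0.0615  0.2923] psi -1.4783 q [-0.26  0.44  1.16 -0.    1.54 -0.36] t 33.85 -> 0.1413 -0.2079 -0.0077 turn -1.5708
```

Call:
carry_out --deltas "0.03 -0.05 -0.01 -0.18 0.5;0.06 -0.1 -0.01 -0.36 0.5;0.09 -0.15 -0.01 -0.54 0.5;0.12 -0.19 -0.01 -0.72 0.5;0.141 -0.208 -0.01 -0.9 0.5;0.141 -0.208 -0.01 -1.08 0.5;0.141 -0.208 -0.01 -1.26 0.5;0.141 -0.208 -0.01 -1.44 0.5;0.141 -0.208 -0.01 -1.571 0.5;0.141 -0.208 -0.01 -1.571 0.5"

```text
clock: 35.1
ee_pos: [0.469, 0.0598, 0.3003]
tool_rot: [-0.002, -0.046, 0.999, 0.0]
contact_force: [1.5, 0.5, -0.2]
opening: 0.0427
grasp_force: 0.0
```

Call:
carry_out --deltas "0 0 0 0 0.5;0 0 0 0 0.5"

```text
clock: 35.35
ee_pos: [0.4698, 0.0597, 0.3022]
tool_rot: [-0.0, -0.046, 0.999, 0.0]
contact_force: [-0.1, 0.2, -0.2]
opening: 0.0426
grasp_force: 0.0
```

```bash
python3 -c "
from h import *
import h,pickle
h.walnut=lambda c:(np.array(c['img']).astype(int)[...,1]<70).astype(np.uint8)
go(.47,.06,.3,.0925)
c=wcam(); save(c,'w9.png',s=1.42)
pickle.dump({k:np.array(c[k]) for k in ('img','K','R','t')},open('w9.pkl','wb'))
for n,q in [('B',(.57,.06,.1)),('A',(*fw(-.07,.132),.0925)),('C',(*fw(-.07,0),.0925))]: print(n,fitpull(c,*q))"
```

```text
now [0.4698 0.0597 0.3022] psi 0.0915 q [-0.13 -0.14  1.79 -0.    1.49 -1.79] t 35.35 -> -0.0003 0.0002 0.0022 turn -0.0010
B (array([ 0.595 ,  0.0358, -0.5439]), np.float64(1.164))
A (array([0.6023, 0.1443, 0.0958]), np.float64(1.272))
C (array([0.6144, 0.0121, 0.058 ]), np.float64(2.065))
```

View pics/w9.png

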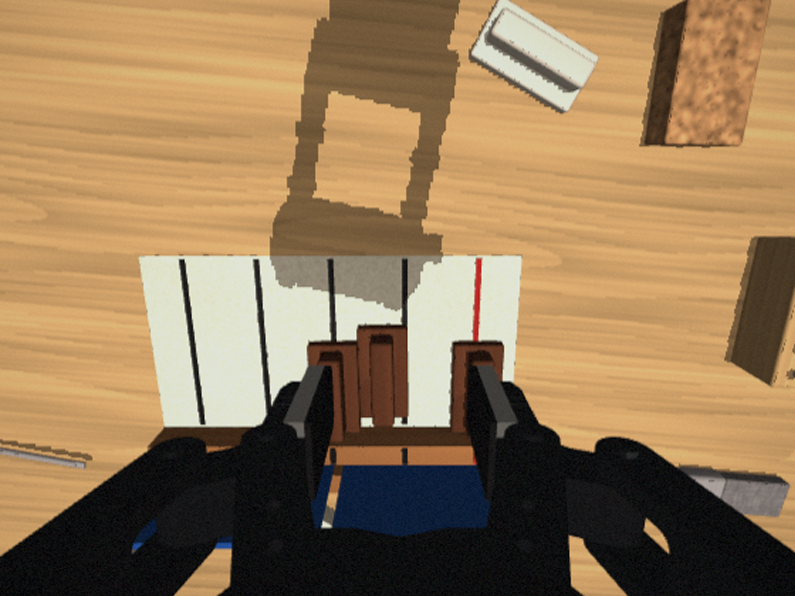

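```bash
cat > m5.py <<'E'
from h import *; import pickle
c=pickle.load(open('w9.pkl','rb'))
loc=lambda q:(round(float(q@EF-.681),4),round(float(q@NF+.0455),4))
f=lambda p,z:loc(pix2w(c,np.array(p)/1.42,z)[:2])
print("near edges z.014: B",f((358,326),.014),f((406,325),.014),"C",f((308,342),.014),f((357,342),.014),"A",f((452,342),.014),f((503,342),.014))
print("B rib top near",f((371,337),.039),f((393,336),.039),"far",f((372,425),.039),f((395,425),.039), "B foot far right",f((408,417),.014))
print("shield bottom-top edge?","lines",f((331,265),0),f((405,265),0),f((477,265),0))
E
python3 m5.py
```

```text
near edges z.014: B (-0.1337, 0.0244) (-0.1346, 0.0673) C (-0.1186, -0.0212) (-0.1185, 0.0231) A (-0.1183, 0.1088) (-0.1182, 0.1549)
B rib top near (-0.1326, 0.0373) (-0.1334, 0.0559) far (-0.0489, 0.0367) (-0.0488, 0.0573) B foot far right (-0.0426, 0.0693)
shield bottom-top edge? lines (-0.1864, 0.0005) (-0.1863, 0.0665) (-0.1862, 0.1307)
```

```bash
python3 -c "
from h import *
go(*fw(-.100,.047),.0405,.0925)"
```

```text
now [0.4699 0.0597 0.3024] psi 0.0918 q [-0.13 -0.14  1.79 -0.    1.49 -1.79] t 35.4 -> -0.1078 -0.0145 0.2618 turn -0.0007
```

Descend to just above the rib first and check the lateral alignment numerically before going between the ribs.

Call:
carry_out --deltas "-0.05 -0.0145 0.05 0 0.33;-0.108 -0.0145 0.1 0 0.33;-0.108 -0.0145 0.15 0 0.33;-0.108 -0.0145 0.19 0 0.33;-0.108 -0.0145 0.2 0 0.33;-0.108 -0.0145 0.2 0 0.33;-0.108 -0.0145 0.2 0 0.33"

```text
clock: 36.28
ee_pos: [0.5806, 0.0551, 0.1056]
tool_rot: [0.002, -0.046, 0.999, -0.0]
contact_force: [-0.6, 0.6, 0.2]
opening: 0.0283
grasp_force: 0.0
```

```bash
python3 -c "
from h import *
go(*fw(-.100,.047),.0405,.0925)
c=wcam(); save(c,'w10.png',s=1.42)"
```

```text
now [0.5806 0.0551 0.1056] psi 0.0926 q [-0.11  0.33  1.7   0.    1.11 -1.78] t 36.275 -> 0.0026 0.0003 0.0651 turn 0.0001
```

View pics/w10.png

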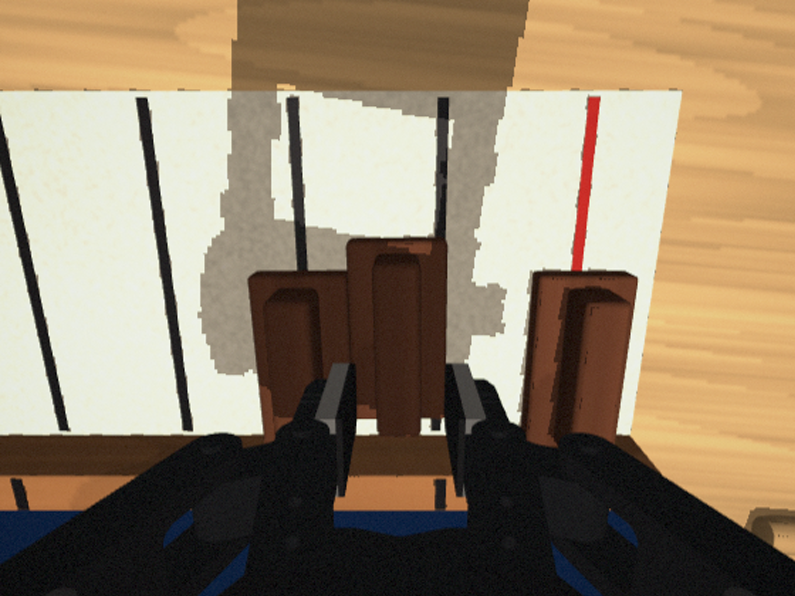

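The rib (centre u≈397) lies midway between the pads (352/446). Going down and gripping.

Call:
carry_out --deltas "0.0025 0 0.03 0 0.33;0.0025 0 0.05 0 0.33;0.0025 0 0.06 0 0.33;0.0025 0 0.064 0 0.33;0.0025 0 0.064 0 0.33;0.0025 0 0.064 0 0;0.0025 0 0.064 0 0;0.0025 0 0.064 0 0" --newtons 40

```text
clock: 37.33
ee_pos: [0.5771, 0.055, 0.0396]
tool_rot: [0.001, -0.046, 0.999, -0.0]
contact_force: [0.5, 0.5, 4.3]
opening: 0.0188
grasp_force: 40.4
```

```bash
python3 -c "
from h import *
go(*fw(-.104,.066),.0405,.0925)
go(*fw(-.085,.066),.0405,.0925)"
```

```text
now [0.5771 0.055  0.0396] psi 0.0927 q [-0.11  0.42  1.73 -0.    0.99 -1.78] t 37.325 -> 0.0028 0.0191 -0.0009 turn 0.0002
now [0.5771 0.055  0.0396] psi 0.0927 q [-0.11  0.42  1.73 -0.    0.99 -1.78] t 37.325 -> -0.0162 0.0191 -0.0009 turn 0.0002
```

Call:
carry_out --deltas "0.003 0.007 -0.001 0 0;0.003 0.014 -0.001 0 0;0.003 0.019 -0.001 0 0;0.003 0.0195 -0.001 0 0;-0.005 0.0195 -0.001 0 0;-0.01 0.0195 -0.001 0 0;-0.014 0.0195 -0.001 0 0;-0.016 0.0195 -0.001 0 0;-0.016 0.0195 -0.001 0 0"

```text
clock: 38.45
ee_pos: [0.5908, 0.0759, 0.0396]
tool_rot: [0.0, -0.046, 0.999, -0.0]
contact_force: [-0.2, -0.0, 0.1]
opening: 0.019
grasp_force: 40.0
```

Call:
carry_out --deltas "-0.001 0 0 0 0;-0.002 0 0 0 0;-0.003 0 0 0 0;-0.003 0 0 0 0"

```text
clock: 38.95
ee_pos: [0.5913, 0.076, 0.0396]
tool_rot: [-0.003, -0.047, 0.999, -0.0]
contact_force: [-11.3, -1.6, 8.9]
opening: 0.0191
grasp_force: 41.1
```

Contact with the fence is clear (−11 N, stopped 15 mm short as gripped). Release and retreat to check.

Call:
carry_out --deltas "-0.001 0 0 0 0;0.003 0 0 0 0;0.003 0 0 0 0.36;0.003 0 0 0 0.36;0.003 0 0 0 0.36;0.003 0 -0.04 0 0.36;0.03 0 -0.09 0 0.36;0.08 0 -0.14 0 0.36;0.12 0 -0.19 0 0.36;0.12 0 -0.2 0 0.36"

```text
clock: 40.2
ee_pos: [0.4739, 0.0651, 0.243]
tool_rot: [0.003, -0.046, 0.999, -0.0]
contact_force: [1.5, -0.6, -0.8]
opening: 0.0309
grasp_force: 0.0
```

Call:
carry_out --deltas "0.03 -0.02 -0.06 0 0.36;0.03 -0.02 -0.06 0 0.36;0.03 -0.02 -0.06 0 0.36"

```text
clock: 40.58
ee_pos: [0.4464, 0.0423, 0.2993]
tool_rot: [0.0, -0.046, 0.999, 0.0]
contact_force: [-0.3, 0.4, 0.3]
opening: 0.0306
grasp_force: 0.0
```

```bash
python3 -c "
from h import *
import pickle
c=wcam(); pickle.dump({k:np.array(c[k]) for k in ('img','K','R','t')},open('w11.pkl','wb'))
a=c['img'][150:,60:400]; s=cam('scene')['img'][130:330,190:390]
out=np.hstack([cv2.resize(a,(500,397)),cv2.resize(s,(300,300))[:, :].copy() if 0 else cv2.copyMakeBorder(cv2.resize(s,(300,300)),0,97,0,0,cv2.BORDER_CONSTANT)])
cv2.imwrite('pics/w11.png',out[:,:,::-1]); print(observe()['clock'])"
```

```text
40.675
```

View pics/w11.png

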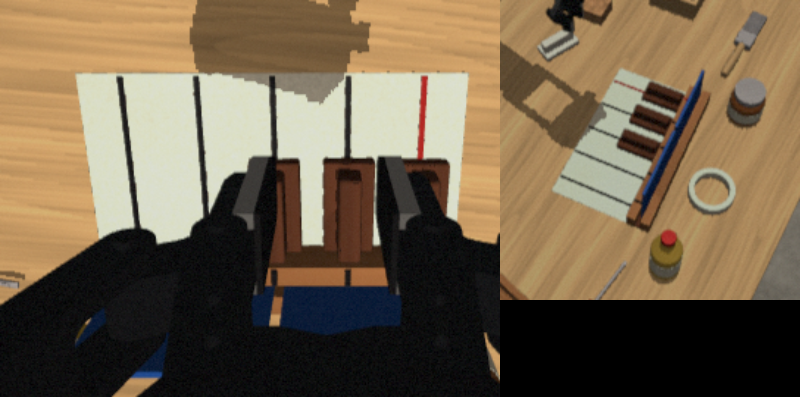

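All three pulls stand true again: near edges on one row (~159), B centred on its line at u≈348. Both shields are in the slot in the scene view and the robot is clear, so I'm handing in.

```bash
python3 -c "
from rig import ctrl; print(ctrl.sign_off())"
```

```text
the job is handed in; nothing more can be done
None
```

I handed the job in at about 41 s. In the last pictures, all three pulls stood flat against the fence on the red mark and the next two, including the middle one, which was knocked aside mid-run and put back. Both blue shields stood in the fence slot; no verdict came back.

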